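# Lock the Z-stop and shut its splash cover

### The arm

A 6-joint arm with a two-finger parallel gripper is mounted at the origin on the work surface. World frame = base frame: x ahead of the robot, y to its left, z up, the work surface at z = 0. Lengths are in m, angles in rad, forces in N, time in s.
With the tool pointing down it reaches from about 0.35 to 0.725 m from the base axis. Payload 6 kg.
Tool frame: the origin (TCP) lies on the centre line of the jaws, within the pads' length; the fingertips stand 25 mm ahead of it and the grasp point (between the pads) lies 6 mm ahead of it; x points along the fingers, y is the direction in which the jaws open and shut, and the axes are right-handed (so a half turn about x gives the same grasp; the last joint's range is limited). The gripper opens to 85 mm and grips with 20 to 120 N. Pads are 22 mm wide; open, the fingers measure 114 mm over their backs; the gripper's body (76 mm by 85 mm) begins 54 mm behind the grasp point. The pads swing forward as they close: fully open they stand 13 mm farther back than shut.
Start: joints at [1.567, 0.04, 0.085, 0, -1.615, -0.334], TCP at [0.199, 0.566, 0.256] pointing down, gripper open.
Joint ranges: [-2.56, 2.56], [-1.29, 2.01], [-1.08, 1.49], [-3.29, 1.98], [-2.81, -0.18], [-2.99, 2.99]. Speed limits (rad/s): [2.57, 2.57, 3.01, 3.14, 3.14, 3.14].

### API

Orientations are given as a 3x3 rotation matrix whose columns are the frame's x, y, z axes.
In Python, from cell import arm gives the robot as it stands.
- The arm moves only by the tool drive_tool, never from a script. Its argument "commands" is a list of rows, each a list of 7 numbers: the opening, from 0 (shut) to 1 (fully open), then the shift along the world's x, y, z in mm, then the turn, a rotation vector about the world's x, y, z in degrees. In form: [[hand, tx, ty, tz, ax, ay, az], ...]. A call has 1 to 12 rows; each row is the pose to reach, as a shift and turn from the pose measured when the call began; what a row does not reach only later rows make up. A row lasts 1/8 s, in which the tool goes at most 62.5 mm and 10.7 degrees, less where a joint would pass 70% of its speed; a pose out of reach is approached as far as the arm can. A call with a gripper value outside its range is refused whole. The fingers move at their own pace and stop on an object; the grip force is fixed at half the most. Time passes only in rows, so rows that repeat a pose let the fingers close. It gives the time, the measured TCP pose, the force and the opening at its end, in the units of the state.
- arm.get_state(): the state, without advancing time (a new reading comes with each control period).
- arm.get_image(name): name is "scene" or "side" or "wrist"; returns (picture, depth): 384x512x3 uint8, red, green, blue; 384x512 float32, m along the optical axis (not along the pixel's ray), 0 where there is no reading.
- arm.calibration(name): a dict with "fx", "fy", "cx", "cy" (pixels), "dist" ([k1, k2, p1, p2, k3] as OpenCV has them; the pictures are not rectified), "position" and "orientation" of the camera in the world. Camera axes: x right, y up, looking along -z (the intrinsics and any distortion apply to the point x, -y, -z); pixel columns grow to the right and rows downward; lengths in m; the calibration is good to about 2 mm. A picture is of the moment at which its call begins: read the wrist's pose just before it. calibration takes no time and is no camera call; for the wrist camera it gives the pose at the moment of the call.
- arm.sign_off(): hands the job in, once; it reports no verdict.
Trained networks look in the newest picture that a camera, given by its name, has taken for a name from the list of things; names that differ only in an ending like _2 or _b are one class to them, and where a whole thing is asked for, a point or a joint stands for the part that bears it (a point fixed in the world has none). Each returns a list of dicts, best first, with "p" (0 to 1); they miss things now and then, are a little off and sometimes report something else, mostly with a low value. They report only what shows in the picture. A call takes as long as a camera call. They do not tell look-alikes from the thing itself.
- arm.recognise(camera, label): "position" ([column, row] in pixels, amid what is visible of it).
- arm.trace(camera, label): "region" (384x512 bool, what is visible of it) and "position" ([column, row] in pixels, amid what is visible of it).
- arm.pinpoint(camera, label): "position" ([column, row] in pixels: a listed point, or the origin of a listed thing).
The state is a dict: "t": time; "q": joint angles; "dq": joint speeds; "tau": joint torques, N m; "ee_pos": TCP position; "tcp_rot": TCP orientation; "contact_force": force on the tool from outside, world axes, zero at the start; "ft_torque": the same for the moment, N m; "finger_gap": finger opening in m.
Only numpy, scipy, OpenCV 4.12 (cv2) and the standard library are available. Lean on these libraries where they do the work, as an engineer would, in place of code of your own. Each camera call takes 0.05 s, during which the arm holds its last target. There are 200 camera calls.

### The job

The Z-stop bolt on the printer's bed-lift foot has just been set: lock it by running its jam nut clockwise down hard against the threaded boss. Then fetch the splash cover, lay it in the wide end of the guides with its springy tab trailing, and slide it home over the bolt until the tab clicks down behind the catch ledge. Leave the cover shut and let go, and do not push any other thing on the bench about.

Things in the scene. Friction and masses are not known exactly. Their poses are not given: they have to be found in the camera images.
- lift_foot: Printer's bed-lift foot, fixed: dark plate 340 x 175 x 12 mm with steel guides. Origin on the bench; x = the way the cover slides home (to the robot's left, +-0.4 rad), z up. Plate spans x -170..170, y -115..60 mm. Stepper motor, to z 74, fills x 122..164, |y| < 21; rod clamps 36 mm square, to z 38, at (-145, -88) and (143, -88). A cartridge and a spare nut stand on its -y strip.
- landing (a point): Point on the deck (plate top, 12 mm over the bench) in the wide open end of the guides, at x -90, y 0 mm of lift_foot, same axes. The cover can be laid straight down with its origin here. Flared guide walls 9 mm high: 100 mm apart inside at x -150, narrowing to 83 mm at x -35, nothing above them there.
- lip_mouth (a point): Mouth of the straight guides, on the deck at x -33, y 0 mm of lift_foot, same axes. From here to x 104 the walls stand 83 mm apart inside; lips 4 mm thick overhang inwards from them to 71 mm apart, undersides 4.8 mm above the deck, turned up over the first 13 mm. The cover's flanges run under them.
- ledge (a point): Top of the upright back face of the catch ledge, at x -21.5, y 0 mm of lift_foot, same axes: a bar across the deck 5 mm high, 40 mm wide (y), with a ramp from x -47 to -27 that lifts the tab's hook. The hook drops behind it (+x side).
- cover_home (a point): Where the cover's origin lies when shut: x 50, y 0 mm of lift_foot, on the deck, 12 mm above the bench; same axes. End stops at x 96.5 then face the flanges' front ends (x 95): 1.5 mm of play ahead, 2 mm back.
- bolt_top (a point): Top of the set bolt, 52 mm above the bench, on the axis of cover_home (x 50, y 0 mm of lift_foot). Bolt 16 mm thick, fixed, on an upright threaded boss 20 mm in diameter that ends 30 mm above the bench (a 34 mm flange at its foot, up to z 16).
- nut_mid (a point): Centre of the jam nut on the set bolt: plain steel hexagon, 24 mm across flats, 10 mm thick. z up along the bolt; x points square out of one flat and turns with the nut; the other flats follow every 60 degrees. Locked, its underside is on the boss, 30 mm above the bench; at the start up to 0.9 mm higher.
- jam_nut (a joint): Turn of the jam nut, rad, growing clockwise seen from above; it starts between 0.1 and 1.4 and stops dead at 2.8, where the nut is hard against the boss. It runs down 2 mm a turn, takes about 0.06 N m to turn and stays where it is left.
- cover: Splash cover, loose, about 85 g: white plastic hood 90 (x) x 64 (y) x 49 mm, open in front (+x, the end that goes first) and below, with a flange 3 mm thick, 90 mm long along the foot of each side, 80 mm wide over both. Origin: centre of its underside, z up. It lies upright on the right half of the bench, x within 0.8 rad of the robot's left, in one of three places shared with fan_shroud and foil_tray.
- ridge (a point): Centre of the cover's grip ridge, 57 mm above its underside over its origin, same axes as the cover: 12 mm thick (x), 44 mm long (y), rising from the hood's top at 49 to 65 mm above the underside. Pinch it along x to carry and slide the cover.
- tab (a joint): Bend in rad of the springy tab that trails 24 mm behind the cover's rear (-x) wall: 0 at rest, positive with its hook lifted. It rises to 0.08 to 0.18 on the ledge (less as the cover's tail lifts against the lips) and springs back to 0 as it clicks. Sliding the cover over the ledge takes about 3 to 8 N; the plastic is slippery.
- tab_hook (a point): Centre of the round nose (5 mm diameter, 20 mm wide) of the tab's hook, 67 mm behind the cover's origin, 3.5 mm above its underside. Clicked, it lies at about x -17 mm of lift_foot, behind the ledge.
- fan_shroud: Bystander: white plastic fan shroud 80 x 60 x 41 mm with a round duct on top, no flanges, no tab. Origin at its underside.
- foil_tray: Bystander: aluminium tray 108 x 80 x 26 mm with printed biscuits. Origin at its underside.
- cartridge: Bystander: paste cartridge 32 mm in diameter, 88 mm tall, standing on lift_foot's plate on its -y side, near x -30..10, y -88 mm. Origin at its underside.
- spare_nut: Bystander: loose steel nut 19 mm across flats, 10 mm thick, lying on lift_foot's plate near x 60..100, y -88 mm. Origin at its underside.
- spanner: Bystander: steel spanner 160 mm long lying flat near the robot, to the right. Origin at its middle.
- screwdriver: Bystander: screwdriver 190 mm long, black handle, lying at the back right. Origin at its middle.
- paste_jar: Bystander: jar 64 mm in diameter, 100 mm tall, at the back. Origin at its underside.
There are look-alikes about, which are no part of the job. Leave any orange, turquoise or yellow look-alike of the cover alone.

How it is judged:
By the outcome, as a careful person would: the job done as asked, in the order asked, and still so for the second after the job is handed in, with the robot touching nothing.
It also fails if it takes over 61 s, if anything falls off the work surface, if the arm or the gripper's body presses on something with over 40 N, if the wrist force passes 120 N, or if a joint passes its speed limit or range.

## Working session

There is one attempt and no reset: what is moved stays moved. The work goes in short steps, Python scripts to look and compute and a tool call to move; the robot and the scene stay as the last step left them, time stands still between calls to the robot, and variables do not carry over. Pictures are saved under pics/ and viewed, about 8 in all and at most 12, crops included, and the job is handed in when it is done.

Besides the shell and the picture viewer there is one more tool, called after "Request:" in YAML: its name, and indented under it one key for each argument. drive_tool: Moves the arm, as the interface text tells. Its arguments: {"type":"object","properties":{"commands":{"type":"array"}},"required":["commands"]}

```bash
mkdir -p pics; ls
cat > h.py <<'E'
import numpy as np, cv2
from cell import arm
def grab(n):
    c=arm.calibration(n); im,d=arm.get_image(n); return im,d,c
def ray(c,uv):
    K=np.array([[c['fx'],0,c['cx']],[0,c['fy'],c['cy']],[0,0,1.]])
    p=cv2.undistortPoints(np.array([[uv]],float),K,np.array(c['dist'],float))[0,0]
    return np.array(c['position']),np.array(c['orientation'])@np.array([p[0],-p[1],-1.])
def at_z(c,uv,z):
    o,r=ray(c,uv); return o+r*(z-o[2])/r[2]
def at_d(c,uv,d):
    o,r=ray(c,uv); u,v=int(round(uv[0])),int(round(uv[1]))
    w=d[max(v-1,0):v+2,max(u-1,0):u+2]; w=w[w>0]
    return o+r*np.median(w) if len(w) else None
def proj(c,P):
    K=np.array([[c['fx'],0,c['cx']],[0,c['fy'],c['cy']],[0,0,1.]])
    q=np.array(c['orientation']).T@(np.array(P)-c['position']); q=q*[1,-1,-1]
    return cv2.projectPoints(q.reshape(1,1,3),np.zeros(3),np.zeros(3),K,np.array(c['dist'],float))[0].ravel()
def save(n,im): cv2.imwrite('pics/'+n+'.png',cv2.cvtColor(im,cv2.COLOR_RGB2BGR))
def cloud(c,d):
    v,u=np.mgrid[0:384,0:512]
    K=np.array([[c['fx'],0,c['cx']],[0,c['fy'],c['cy']],[0,0,1.]])
    p=cv2.undistortPoints(np.stack([u,v],-1).reshape(-1,1,2).astype(float),K,np.array(c['dist'],float)).reshape(384,512,2)
    r=np.stack([p[...,0],-p[...,1],-np.ones((384,512))],-1)*d[...,None]
    P=r@np.array(c['orientation']).T+c['position']; P[d<=0]=np.nan; return P
E
python3 - <<'E'
from h import *
np.set_printoptions(precision=4,suppress=True)
s=arm.get_state(); print(s)
ims=[]
for n in('scene','side'):
    im,d,c=grab(n); ims.append(im); print(n,c['position'],np.array(c['orientation'])[:,2])
    for l in ['lift_foot','cover','fan_shroud','foil_tray','ridge','bolt_top','nut_mid','cover_home','landing','lip_mouth','ledge','tab_hook','cartridge','spare_nut']:
        for r in arm.pinpoint(n,l)[:3]:
            print(l,round(r['p'],2),np.round(r['position']),at_d(c,r['position'],d))
save('a',np.vstack([cv2.resize(i,(400*1,300)) for i in ims]))
save('scene',ims[0]); save('side',ims[1])
E
```

```text
pics
{'t': 0.0, 'q': array([ 1.5667,  0.0408,  0.0838, -0.0005, -1.6155, -0.3337]), 'dq': array([-0.0009,  0.0007,  0.0008, -0.0001,  0.0011, -0.0008]), 'tau': array([  0.0001, -36.8203,  34.7401,   6.9319,  -0.0055,   0.    ]), 'ee_pos': array([0.1986, 0.5659, 0.2553]), 'tcp_rot': array([[-0.0005, -0.3314, -0.9435],
       [-0.0017, -0.9435,  0.3314],
       [-1.    ,  0.0018, -0.0001]]), 'contact_force': array([-0.3746,  0.7882,  0.6168]), 'ft_torque': array([-0.0232, -0.0023,  0.0096]), 'finger_gap': 0.08542412690496608}
scene [ 1.1085 -0.6906  0.8344] [ 0.5236 -0.494   0.6941]
lift_foot 0.61 [326. 156.] [0.5115 0.1684 0.0126]
lift_foot 0.61 [182. 184.] [ 0.2855 -0.246   0.0009]
cover 0.7 [211. 296.] [ 0.6808 -0.4402  0.0481]
cover 0.65 [ 98. 255.] [ 0.3944 -0.5681  0.0418]
cover 0.6 [253. 259.] [ 0.6678 -0.3021  0.0455]
fan_shroud 0.83 [169. 261.] [ 0.5214 -0.4476  0.0323]
foil_tray 0.72 [221. 214.] [ 0.4749 -0.2451  0.0153]
ridge 0.89 [307. 218.] [ 0.6715 -0.1094  0.0482]
ridge 0.88 [ 95. 241.] [ 0.3545 -0.5543  0.0522]
ridge 0.84 [208. 282.] [ 0.6549 -0.4268  0.0642]
bolt_top 0
[... 990 characters left out ...]
0621]
ridge 0.79 [283. 336.] [ 0.351  -0.5677  0.0655]
ridge 0.68 [342. 237.] [ 0.649  -0.4244  0.0672]
bolt_top 0.68 [174. 137.] [0.506  0.2727 0.0249]
nut_mid 0.45 [172. 143.] [0.473  0.2169 0.0449]
cover_home 0.24 [189. 140.] [0.547  0.2415 0.0146]
landing 0.8 [201. 168.] [0.5071 0.0835 0.0133]
landing 0.49 [173. 142.] [0.4769 0.2175 0.0504]
landing 0.41 [244. 240.] [ 0.4595 -0.2475  0.0062]
lip_mouth 0.64 [191. 158.] [0.5028 0.144  0.0189]
ledge 0.92 [189. 158.] [0.4982 0.1451 0.0193]
tab_hook 0.65 [362. 266.] [ 0.6701 -0.4909  0.0022]
tab_hook 0.49 [318. 232.] [ 0.6522 -0.333   0.0024]
cartridge 0.63 [204. 146.] [0.5709 0.1773 0.0194]
cartridge 0.58 [340. 205.] [ 0.76   -0.3014  0.022 ]
```

Run:
```python
import cv2
i=cv2.imread('pics/scene.png'); cv2.imwrite('pics/s2.png',cv2.resize(i,(800,600),interpolation=cv2.INTER_CUBIC))
```

```text
(no output)
```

View pics/s2.png

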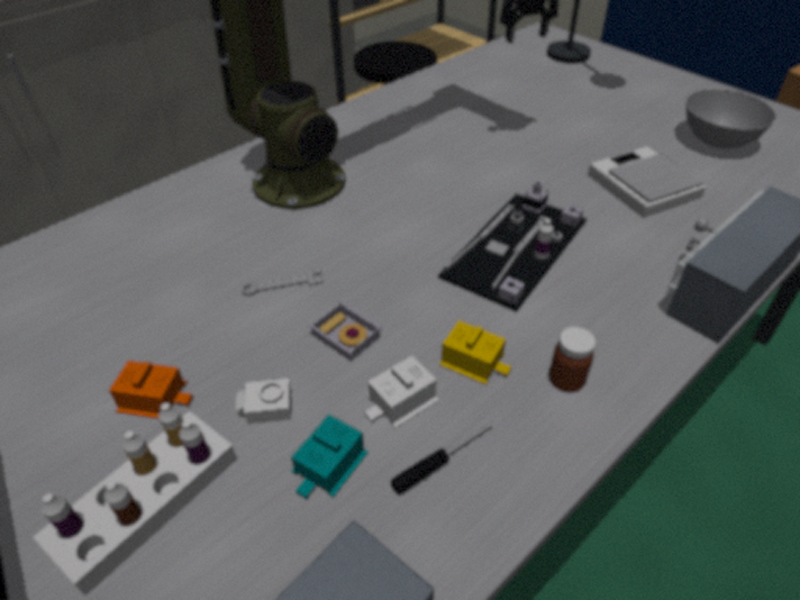

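The cover is the white hood with ridge and tab at (403,388) in the 800-wide view. Look-alikes are the orange one (148,388), the turquoise one (330,453) and the yellow one (473,350). The white fan shroud (268,398) has a duct and no flanges. The foot is at (515,245). I'm going above the bolt for a close look.

Request:
drive_tool:
  commands:
    - [1,40,-50,0,0,0,0]
    - [1,80,-100,0,0,0,0]
    - [1,120,-150,0,0,0,0]
    - [1,160,-200,0,0,0,0]
    - [1,200,-250,0,0,0,0]
    - [1,230,-290,0,0,0,0]
    - [1,250,-340,0,0,0,0]
    - [1,250,-370,0,0,0,0]
    - [1,250,-370,0,0,0,0]

```text
t: 2.62
ee_pos: [0.4492, 0.1944, 0.2569]
tcp_rot: [[0.001, -0.334, -0.943], [0.001, -0.943, 0.334], [-1.0, -0.001, -0.001]]
contact_force: [-0.0, 0.4, -0.1]
finger_gap: 0.0855
```

Run:
```python
from h import *
np.set_printoptions(precision=4,suppress=True)
s=arm.get_state(); print(s['t'],s['q'],s['ee_pos'])
im,d,c=grab('wrist'); print(c['position'],c['orientation'])
for l in ['lift_foot','bolt_top','nut_mid','cover_home','landing','lip_mouth','ledge','cartridge','spare_nut']:
    for r in arm.pinpoint('wrist',l)[:2]:
        z=dict(bolt_top=.052,nut_mid=.036).get(l,.012)
        print(l,round(r['p'],2),np.round(r['position']),at_d(c,r['position'],d),at_z(c,r['position'],z))
np.savez('w1.npz',im=im,d=d)
import pickle; pickle.dump(c,open('w1.pkl','wb'))
save('w1',cv2.resize(im,(800,600),interpolation=cv2.INTER_CUBIC))
```

```text
2.625 [ 0.8219 -0.2585 -0.1893  0.0004 -1.6388  0.4083] [0.4492 0.1944 0.2569]
[0.5243 0.167  0.3751] [[-0.3336  0.8963  0.2921]
 [-0.9427 -0.3168 -0.1047]
 [-0.0013 -0.3103  0.9506]]
lift_foot 0.68 [261. 114.] [0.4949 0.1684 0.0122] [0.4949 0.1684 0.012 ]
bolt_top 0.74 [220. 145.] [0.4835 0.217  0.0531] [0.4834 0.2171 0.052 ]
nut_mid 0.5 [217. 144.] [0.485  0.2193 0.0534] [0.4828 0.2221 0.036 ]
cover_home 0.58 [226. 141.] [0.4839 0.2115 0.0422] [0.4803 0.2156 0.012 ]
landing 0.89 [333.  73.] [0.5102 0.0826 0.0123] [0.5102 0.0825 0.012 ]
landing 0.63 [286. 102.] [0.4988 0.1388 0.0165] [0.4985 0.1384 0.012 ]
lip_mouth 0.81 [285.  99.] [0.5013 0.1393 0.0162] [0.5011 0.139  0.012 ]
cartridge 0.95 [222.  44.] [0.566  0.18   0.0828] [0.576  0.1832 0.012 ]
cartridge 0.26 [167.  77.] [0.564  0.2483 0.0228] [0.5653 0.2507 0.012 ]
spare_nut 0.7 [167.  75.] [0.5662 0.247  0.0224] [0.5674 0.2493 0.012 ]
spare_nut 0.6 [278. 108.] [0.4955 0.1498 0.0169] [0.4951 0.1495 0.012 ]
```

View pics/w1.png

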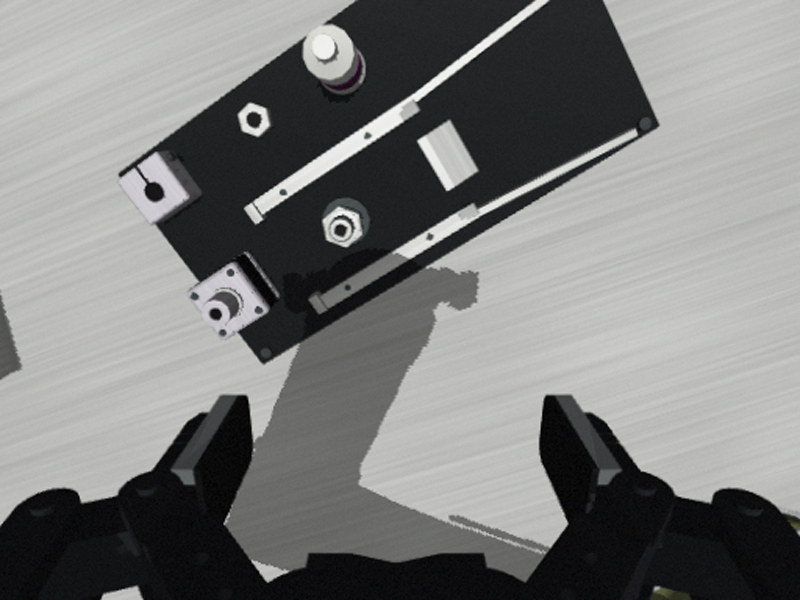

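Clear view at 800 px: bolt and nut (343,225), ledge (448,155), guides, motor (232,297), cartridge (333,55), spare nut (254,120). Next I fit the foot pose and the nut's flat angle.

Run:
```python
from h import *
import pickle
np.set_printoptions(precision=4,suppress=True)
z=np.load('w1.npz'); im,d=z['im'],z['d']; c=pickle.load(open('w1.pkl','rb')); print(c['fx'])
k=512/800
P=lambda u,v,h:at_z(c,((u+.5)*k-.5,(v+.5)*k-.5),h)[:2]
A=P(262,362,.012);B=P(657,125,.012);C=P(120,175,.012)
print(A,B,C,np.linalg.norm(A-B),np.linalg.norm(A-C))
ex=(A-B)/np.linalg.norm(A-B); ey=np.array([-ex[1],ex[0]])
print('yaw',np.degrees(np.arctan2(ex[1],ex[0])),'from AC',np.degrees(np.arctan2(*(A-C)[::-1]))-90)
mid=(A+B)/2; org=mid-60*ey/1e3; print('org',org,'bolt',org+.05*ex)
# topdown of nut at z=.041
bolt=P(343,225,.046)
n=400;s=.1e-3
ii=np.array([[0,0],[n,0],[n,n],[0,n]],float)
W=[[bolt[0]+(n/2-v)*s, bolt[1]+(n/2-u)*s, .0405] for u,v in ii]
px=np.array([proj(c,w) for w in W])
H=cv2.getPerspectiveTransform(px.astype(np.float32),ii.astype(np.float32))
o=cv2.warpPerspective(im,H,(n,n),flags=cv2.INTER_CUBIC); 
g=cv2.cvtColor(o,cv2.COLOR_RGB2GRAY); t,m=cv2.threshold(g,0,255,cv2.THRESH_OTSU);print(t,bolt)
pts,_=cv2.findContours(m,0,2); q=max(pts,key=cv2.contourArea); h=cv2.convexHull(q)
print(cv2.contourArea(h),cv2.minEnclosingCircle(h))
h=h[:,0].astype(float)
# hexagon fit: support function
best=[]
for a in np.arange(0,60,1.):
    n6=[np.array([np.cos(np.radians(a+60*i)),np.sin(np.radians(a+60*i))]) for i in range(3)]
    w=[(h@v).max()-(h@v).min() for v in n6]; best.append((sum(w),a,w))
best.sort(key=lambda b:b[0]); 
for b in best[:4]: print(b)
save('nut',np.hstack([o,cv2.cvtColor(m,cv2.COLOR_GRAY2RGB)]))
```

```text
323.4515876403629
[0.4    0.3236] [ 0.4729 -0.0055] [0.5667 0.3603] 0.33705626478957823 0.1706905953649899
yaw 102.49537155342206 from AC -257.5709599280597
org [0.495 0.172] bolt [0.4842 0.2208]
119.0 [0.4838 0.2183]
53048.0 ((180.93197631835938, 215.8690643310547), 139.95420837402344)
(np.float64(747.5165905039369), np.float64(10.0), [np.float64(249.4393638383367), np.float64(250.2553025844509), np.float64(247.82192408114935)])
(np.float64(748.641574265916), np.float64(11.0), [np.float64(251.0966841649133), np.float64(249.39242813568075), np.float64(248.152461965322)])
(np.float64(750.9173091399718), np.float64(9.0), [np.float64(250.53240013914757), np.float64(251.08991158385282), np.float64(249.2949974169715)])
(np.float64(752.4516235408629), np.float64(12.0), [np.float64(252.74902475424727), np.float64(250.01089105661293), np.float64(249.69170773000272)])
```

View pics/nut.png

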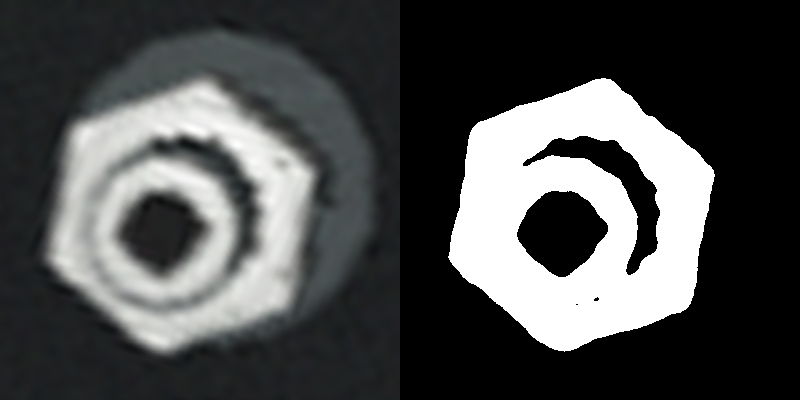

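Request:
drive_tool:
  commands:
    - [0.5,17,13,-50,0,0,5]
    - [0.5,34,26,-100,0,0,9.5]
    - [0.5,34,26,-137,0,0,9.5]
    - [0.5,34,26,-137,0,0,9.5]

```text
t: 3.62
ee_pos: [0.4812, 0.2215, 0.1158]
tcp_rot: [[-0.005, -0.17, -0.985], [-0.005, -0.985, 0.17], [-1.0, 0.005, 0.005]]
contact_force: [0.4, 0.1, 0.6]
finger_gap: 0.0428
```

```bash
cat >> h.py <<'E'
def nutfit(c,im,bolt,zt=.0405):
    n=400;s=.1e-3
    ii=np.array([[0,0],[n,0],[n,n],[0,n]],np.float32)
    px=np.array([proj(c,[bolt[0]+(n/2-v)*s,bolt[1]+(n/2-u)*s,zt]) for u,v in ii],np.float32)
    o=cv2.warpPerspective(im,cv2.getPerspectiveTransform(px,ii),(n,n),flags=cv2.INTER_CUBIC)
    t,m=cv2.threshold(cv2.cvtColor(o,cv2.COLOR_RGB2GRAY),0,255,cv2.THRESH_OTSU)
    pts,_=cv2.findContours(m,0,2); h=cv2.convexHull(max(pts,key=cv2.contourArea))[:,0].astype(float)
    b=[]
    for a in np.arange(0,60,.5):
        N=[np.array([np.cos(np.radians(a+60*i)),np.sin(np.radians(a+60*i))]) for i in range(3)]
        b.append((sum((h@v).max()-(h@v).min() for v in N)/3*s*1e3,-90-a))
    (cx,cy),r=cv2.minEnclosingCircle(h.astype(np.float32))
    return min(b),(bolt[0]+(n/2-cy)*s,bolt[1]+(n/2-cx)*s),r*s*2e3,np.hstack([o,cv2.cvtColor(m,cv2.COLOR_GRAY2RGB)])
E
python3 - <<'E'
from h import *
np.set_printoptions(precision=4,suppress=True)
s=arm.get_state(); print(s['t'],s['q'],s['ee_pos'],s['finger_gap'])
im,d,c=grab('wrist')
w,ce,D,o=nutfit(c,im,(.483,.220)); print('width,flatangle mod60',w,w[1]%60,ce,D)
for l in ['bolt_top','nut_mid']:
  for r in arm.pinpoint('wrist',l)[:1]: print(l,r['p'],r['position'],at_z(c,r['position'],.052 if l[0]=='b' else .0355))
save('w2',np.vstack([cv2.resize(im,(533,400)),cv2.resize(o,(533,200))[:,:,:]]))
E
```

```text
3.625 [ 0.811  -0.1133 -0.3206 -0.0007 -1.3706  0.5888] [0.4812 0.2215 0.1158] 0.042788793990060574
width,flatangle mod60 (np.float64(26.25193506107582), np.float64(-100.0)) 20.0 (0.48345, 0.21985) 30.438482666015627
bolt_top 0.75 [255.2, 220.6] [0.4828 0.2189 0.052 ]
nut_mid 0.58 [254.8, 212.1] [0.4818 0.2192 0.0355]
```

View pics/w2.png

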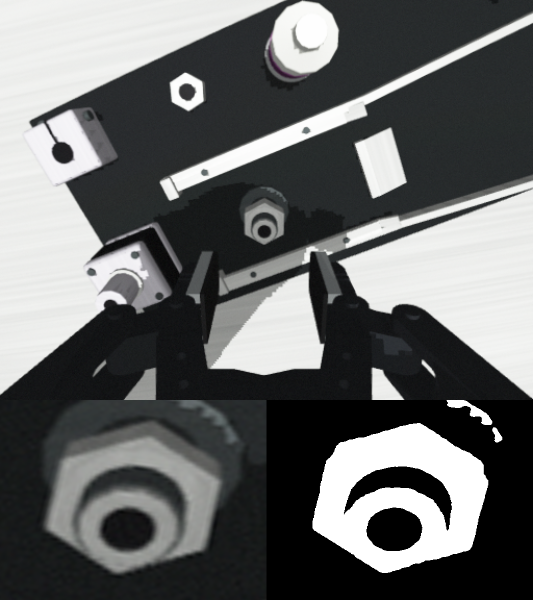

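The nut sits centred between the jaws and the flats line up (flat angle 80°). Descending, then gripping.

Request:
drive_tool:
  commands:
    - [0.5,1.5,-2,-30,0,0,0]
    - [0.5,1.5,-2,-55,0,0,0]
    - [0.5,1.5,-2,-69,0,0,0]
    - [0.5,1.5,-2,-69,0,0,0]
    - [0,1.5,-2,-69,0,0,0]
    - [0,1.5,-2,-69,0,0,0]
    - [0,1.5,-2,-69,0,0,0]
    - [0,1.5,-2,-69,0,0,0]

```text
t: 4.78
ee_pos: [0.4857, 0.2203, 0.0548]
tcp_rot: [[0.004, -0.17, -0.985], [-0.0, -0.985, 0.17], [-1.0, -0.001, -0.004]]
contact_force: [-1.9, -5.5, 4.9]
finger_gap: 0.0222
```

Request:
drive_tool:
  commands:
    - [0,0,0,0,0,0,0]
    - [0,0,0,0,0,0,0]

```text
t: 5.03
ee_pos: [0.4857, 0.2202, 0.055]
tcp_rot: [[0.004, -0.17, -0.985], [-0.0, -0.985, 0.17], [-1.0, -0.001, -0.004]]
contact_force: [-0.6, -1.0, -0.8]
finger_gap: 0.0218
```

Run:
```python
from h import *
np.set_printoptions(precision=4,suppress=True)
s=arm.get_state(); print(s)
im,d,c=grab('wrist'); save('w3',im)
```

```text
{'t': 5.025, 'q': array([ 0.805 , -0.0703, -0.3964,  0.0032, -1.242 ,  0.5935]), 'dq': array([ 0.0018,  0.004 ,  0.0006, -0.0005, -0.0019,  0.0002]), 'tau': array([  0.6703, -30.213 ,  34.4543,   6.7031,   0.6094,   0.034 ]), 'ee_pos': array([0.4857, 0.2202, 0.055 ]), 'tcp_rot': array([[ 0.0041, -0.1704, -0.9854],
       [-0.0001, -0.9854,  0.1704],
       [-1.    , -0.0006, -0.0041]]), 'contact_force': array([-0.5747, -1.0387, -0.7823]), 'ft_torque': array([-0.5914,  0.2091, -0.042 ]), 'finger_gap': 0.021779412941366694}
```

View pics/w3.png

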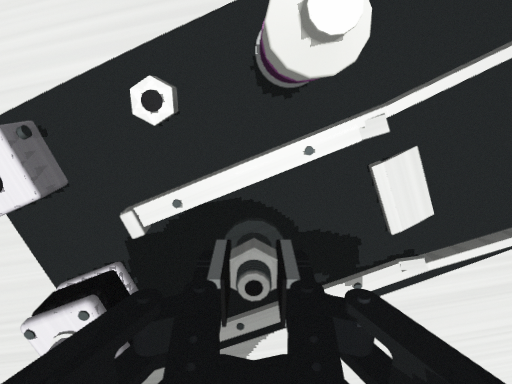

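The nut is gripped at (252,255), between the pads. Turning clockwise.

Request:
drive_tool:
  commands:
    - [0,0,0,0,0,0,-8]
    - [0,0,0,0,0,0,-16]
    - [0,0,0,0,0,0,-24]
    - [0,0,0,0,0,0,-32]
    - [0,0,0,0,0,0,-40]
    - [0,0,0,0,0,0,-48]
    - [0,0,0,0,0,0,-56]
    - [0,0,0,0,0,0,-64]
    - [0,0,0,0,0,0,-72]
    - [0,0,0,0,0,0,-72]

```text
t: 6.32
ee_pos: [0.4833, 0.2178, 0.0544]
tcp_rot: [[-0.005, -0.99, -0.141], [-0.01, -0.14, 0.99], [-1.0, 0.007, -0.009]]
contact_force: [-11.9, -9.4, 5.3]
finger_gap: 0.0219
```

Run:
```python
from h import *
np.set_printoptions(precision=4,suppress=True)
s=arm.get_state(); R=s['tcp_rot'];print(s['q'],s['contact_force'],s['ft_torque'],s['finger_gap'],np.degrees(np.arctan2(R[1,1],R[0,1]))+180)
im,d,c=grab('wrist'); save('w4',im)
```

```text
[ 0.805  -0.0671 -0.3946  0.0031 -1.2541 -0.665 ] [-11.9226  -9.3999   5.3194] [-2.985   4.032  -0.0522] 0.021902038987793495 8.076056408762128
```

View pics/w4.png

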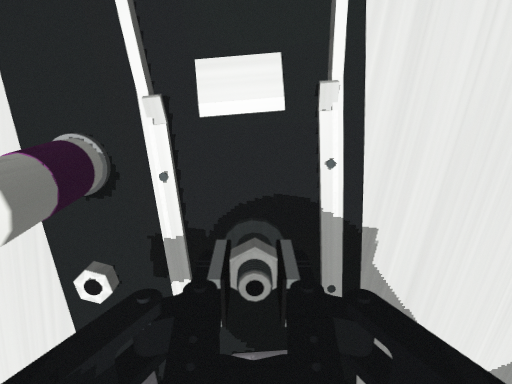

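Request:
drive_tool:
  commands:
    - [0,-1,-1,0,0,0,-8]
    - [0,-1,-1,0,0,0,-16]
    - [0,-1,-1,0,0,0,-24]
    - [0,-1,-1,0,0,0,-32]
    - [0,-1,-1,0,0,0,-32]

```text
t: 7.0
ee_pos: [0.4816, 0.2177, 0.0544]
tcp_rot: [[-0.011, -0.914, 0.405], [-0.004, 0.405, 0.914], [-1.0, 0.008, -0.008]]
contact_force: [-4.9, 1.1, -0.1]
finger_gap: 0.0218
```

```bash
cat > st.py <<'E'
from h import *
np.set_printoptions(precision=4,suppress=True)
s=arm.get_state(); R=s['tcp_rot'];print(s['t'],s['q'],s['ee_pos'],'F',s['contact_force'],'T',s['ft_torque'],s['finger_gap'],'ang',np.degrees(np.arctan2(R[1,1],R[0,1]))+180)
E
python3 st.py
```

```text
7.0 [ 0.8022 -0.0691 -0.3934 -0.0053 -1.2572 -1.2179] [0.4816 0.2177 0.0544] F [-4.8879  1.0758 -0.0527] T [ 0.5314  1.6786 -0.0436] 0.021814056520216396 ang 336.08497330785707
```

Request:
drive_tool:
  commands:
    - [0,0,0,0,0,0,-8]
    - [0,0,0,0,0,0,-16]
    - [0,0,0,0,0,0,-24]
    - [0,0,0,0,0,0,-24]

```text
t: 7.5
ee_pos: [0.4805, 0.2184, 0.0542]
tcp_rot: [[-0.014, -0.669, 0.743], [0.001, 0.743, 0.669], [-1.0, 0.01, -0.009]]
contact_force: [-6.1, 1.4, 0.7]
finger_gap: 0.0222
```

```bash
python3 st.py
```

```text
7.5 [ 0.8008 -0.0706 -0.3929 -0.0115 -1.2572 -1.6345] [0.4805 0.2184 0.0542] F [-6.1079  1.4432  0.6663] T [ 0.3237  2.028  -0.0328] 0.022227816875186445 ang 312.0243332176266
```

Request:
drive_tool:
  commands:
    - [0,0,0,0,0,0,-8]
    - [0,0,0,0,0,0,-16]
    - [0,0,0,0,0,0,-24]
    - [0,0,0,0,0,0,-24]

```text
t: 8.0
ee_pos: [0.4805, 0.2196, 0.0547]
tcp_rot: [[-0.012, -0.311, 0.95], [0.009, 0.95, 0.311], [-1.0, 0.012, -0.008]]
contact_force: [-2.9, 3.0, -0.0]
finger_gap: 0.0219
```

```bash
python3 st.py
```

```text
8.0 [ 0.8003 -0.0743 -0.3942 -0.0153 -1.2525 -2.0499] [0.4805 0.2196 0.0547] F [-2.9172  2.9825 -0.0438] T [1.1603 0.8531 0.3131] 0.021880802909633387 ang 288.1232510711137
```

Request:
drive_tool:
  commands:
    - [0,0,0,0,0,0,-4]
    - [0,0,0,0,0,0,-8]
    - [0,0,0,0,0,0,-8]

```text
t: 8.38
ee_pos: [0.4774, 0.2195, 0.0543]
tcp_rot: [[-0.017, -0.177, 0.984], [0.009, 0.984, 0.178], [-1.0, 0.012, -0.016]]
contact_force: [-18.9, 0.9, 9.1]
finger_gap: 0.0221
```

```bash
python3 st.py
python3 - <<'E'
from h import *
im,d,c=grab('wrist'); save('w5',im)
E
```

```text
8.375 [ 0.8018 -0.0772 -0.3962 -0.0197 -1.2577 -2.188 ] [0.4774 0.2195 0.0543] F [-18.8644   0.929    9.0982] T [0.2369 6.4405 0.0158] 0.022133011531294128 ang 280.2185511500787
```

View pics/w5.png

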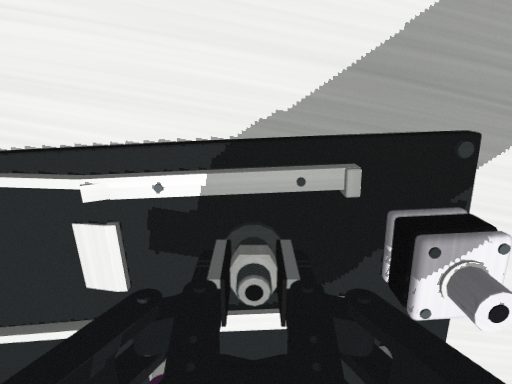

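The pads have drifted along the flats. I'll open, back off to recentre, and check the nut's angle.

Request:
drive_tool:
  commands:
    - [0.5,0,0,0,0,0,0]
    - [0.5,0,0,0,0,0,0]
    - [0.5,5,0,30,-0.5,-1,0]
    - [0.5,5.5,0,61,-0.5,-1,0]
    - [0.5,5.5,0,61,-0.5,-1,0]

```text
t: 9.05
ee_pos: [0.4846, 0.2203, 0.1187]
tcp_rot: [[0.005, -0.179, 0.984], [0.003, 0.984, 0.179], [-1.0, 0.002, 0.006]]
contact_force: [0.3, 0.3, 0.9]
finger_gap: 0.0424
```

```bash
python3 st.py
python3 - <<'E'
from h import *
im,d,c=grab('wrist')
w,ce,D,o=nutfit(c,im,(.483,.220),.040); print('width,flatangle mod60',w,w[1]%60,ce,D)
for l in ['bolt_top','nut_mid']:
  for r in arm.pinpoint('wrist',l)[:1]: print(l,r['p'],r['position'],at_z(c,r['position'],.052 if l[0]=='b' else .035))
save('w6',np.vstack([cv2.resize(im,(533,400)),cv2.resize(o,(533,200))]))
E
```

```text
9.05 [ 0.8056 -0.1195 -0.3217  0.0016 -1.3624 -2.197 ] [0.4846 0.2203 0.1187] F [0.2901 0.2998 0.9274] T [-0.0381  0.0491 -0.0536] 0.042384718421030976 ang 280.30078461267766
width,flatangle mod60 (np.float64(25.895052492136), np.float64(-110.0)) 10.0 (0.48126735687255856, 0.2196716354370117) 29.646414184570315
bolt_top 0.73 [255.7, 216.8] [0.4813605  0.22081329 0.052     ]
nut_mid 0.86 [253.7, 207.3] [0.48183737 0.21972799 0.035     ]
```

View pics/w6.png

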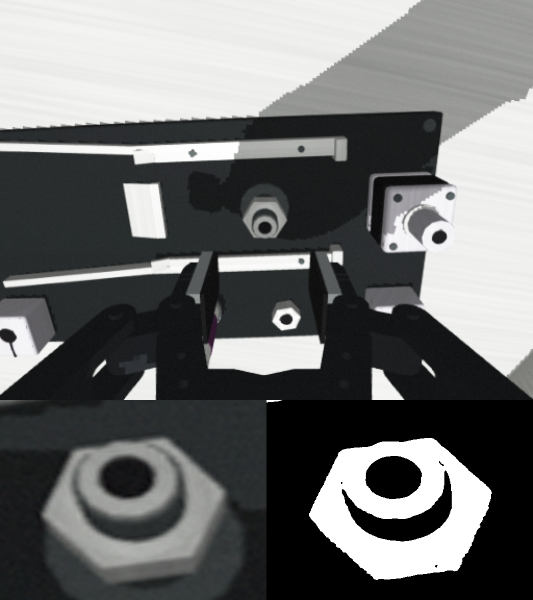

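The flats are now at 10° mod 60, so the nut turned 130° and the jaws then slipped, probably at the stop. I'll regrip on the flats, centred, and twist to check.

Request:
drive_tool:
  commands:
    - [0.5,-2.5,-0.5,0,0,0,10]
    - [0.5,-2.5,-0.5,0,0,0,20]
    - [0.5,-2.5,-0.5,-30,0,0,29.7]
    - [0.5,-2.5,-0.5,-55,0,0,29.7]
    - [0.5,-2.5,-0.5,-70,0,0,29.7]
    - [0.5,-2.5,-0.5,-70,0,0,29.7]

```text
t: 9.95
ee_pos: [0.4796, 0.218, 0.0431]
tcp_rot: [[-0.003, -0.642, 0.767], [-0.002, 0.767, 0.642], [-1.0, -0.0, -0.004]]
contact_force: [0.4, -0.2, 0.8]
finger_gap: 0.0423
```

```bash
python3 st.py
```

```text
9.95 [ 0.8088 -0.0711 -0.4187 -0.0002 -1.2268 -1.6822] [0.4796 0.218  0.0431] F [ 0.3936 -0.1918  0.7736] T [ 0.0651 -0.0385 -0.0102] 0.04226875407786364 ang 309.95059338129977
```

Request:
drive_tool:
  commands:
    - [0.5,2,1.5,4,0,0,0]
    - [0.5,2,1.5,4,0,0,0]
    - [0,2,1.5,4,0,0,0]
    - [0,2,1.5,4,0,0,0]
    - [0,2,1.5,4,0,0,0]
    - [0,2,1.5,4,0,0,0]

```text
t: 10.7
ee_pos: [0.4818, 0.22, 0.0479]
tcp_rot: [[-0.002, -0.642, 0.766], [-0.002, 0.766, 0.642], [-1.0, -0.0, -0.002]]
contact_force: [-4.1, 1.6, 4.7]
finger_gap: 0.0225
```

```bash
python3 st.py
```

```text
10.7 [ 0.8083 -0.0687 -0.4072 -0.0002 -1.2348 -1.6815] [0.4818 0.22   0.0479] F [-4.1085  1.5574  4.6597] T [0.4128 1.0774 0.0031] 0.022495652172562986 ang 309.96869841764794
```

Gripped deeper and centred. Now twisting clockwise by 8°.

Request:
drive_tool:
  commands:
    - [0,0,0,0,0,0,-4]
    - [0,0,0,0,0,0,-8]
    - [0,0,0,0,0,0,-8]

```text
t: 11.08
ee_pos: [0.4817, 0.2201, 0.048]
tcp_rot: [[-0.002, -0.53, 0.848], [-0.001, 0.848, 0.53], [-1.0, 0.0, -0.002]]
contact_force: [-2.8, 1.3, 2.6]
finger_gap: 0.0222
```

```bash
python3 st.py
```

```text
11.075 [ 0.8083 -0.0688 -0.407  -0.0007 -1.235  -1.82  ] [0.4817 0.2201 0.048 ] F [-2.7986  1.2746  2.6148] T [0.3909 0.8019 0.0404] 0.02223739508190791 ang 302.01937821464315
```

Request:
drive_tool:
  commands:
    - [0,0,0,0,0,0,-5]
    - [0,0,0,0,0,0,-10]
    - [0,0,0,0,0,0,-15]
    - [0,0,0,0,0,0,-20]
    - [0,0,0,0,0,0,-20]

```text
t: 11.7
ee_pos: [0.48, 0.22, 0.0481]
tcp_rot: [[-0.006, -0.209, 0.978], [-0.001, 0.978, 0.209], [-1.0, -0.0, -0.006]]
contact_force: [-12.7, 0.8, 10.8]
finger_gap: 0.0224
```

```bash
python3 st.py
```

```text
11.7 [ 0.8088 -0.0698 -0.4067 -0.0037 -1.2392 -2.1676] [0.48   0.22   0.0481] F [-12.6946   0.788   10.7514] T [ 0.1667  4.3096 -0.0981] 0.02239571335608461 ang 282.0723937166766
```

Request:
drive_tool:
  commands:
    - [0.5,0,0,0,0,0,0]
    - [0.5,0,0,0,0,0,0]
    - [0.5,2,0,35,0,0,0]
    - [0.5,2,0,65,0,0,0]
    - [0.5,2,0,65,0,0,0]

```text
t: 12.32
ee_pos: [0.4835, 0.2206, 0.1159]
tcp_rot: [[-0.002, -0.21, 0.978], [0.001, 0.978, 0.21], [-1.0, 0.002, -0.002]]
contact_force: [0.3, 0.9, -0.7]
finger_gap: 0.0426
```

```bash
python3 st.py
python3 - <<'E'
from h import *
im,d,c=grab('wrist')
w,ce,D,o=nutfit(c,im,(.482,.220),.040); print('width,flatangle mod60',w,w[1]%60,ce,D)
for l in ['bolt_top','nut_mid']:
  for r in arm.pinpoint('wrist',l)[:1]: print(l,r['p'],r['position'],at_z(c,r['position'],.052 if l[0]=='b' else .035))
P=cloud(c,d)
# nut top height
m=(np.hypot(P[...,0]-.482,P[...,1]-.220)<.0125)
print(np.nanpercentile(P[m][:,2],[5,25,50,75,95]))
save('w7',np.vstack([cv2.resize(im,(533,400)),cv2.resize(o,(533,200))]))
E
```

```text
12.325 [ 0.8054 -0.1138 -0.3204 -0.0022 -1.3646 -2.1646] [0.4835 0.2206 0.1159] F [ 0.2536  0.9477 -0.6823] T [0.0602 0.0088 0.0367] 0.04261047725915803 ang 282.0989887795764
width,flatangle mod60 (np.float64(25.99575358804256), np.float64(-109.5)) 10.5 (0.48113226776123047, 0.21980537872314454) 29.864752197265624
bolt_top 0.78 [252.0, 222.8] [0.4829152  0.21928966 0.052     ]
nut_mid 0.93 [255.1, 212.3] [0.48231159 0.2212373  0.035     ]
[0.01722535 0.04189952 0.16569842 0.17092891 0.17378205]
```

View pics/w7.png

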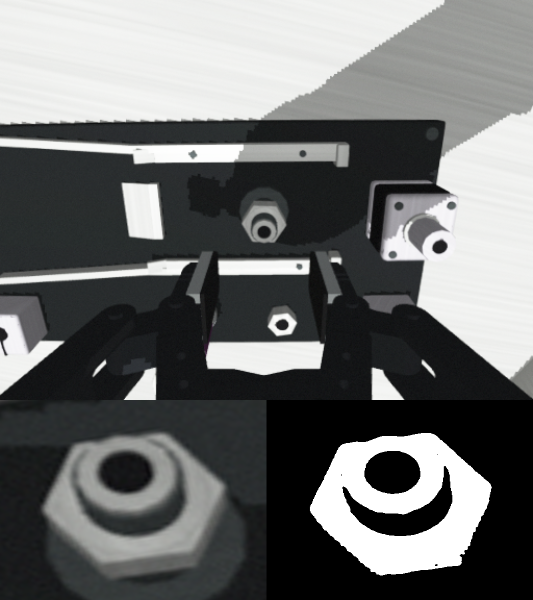

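Run:
```python
from h import *
s=arm.get_state(); c=arm.calibration('wrist')
R=np.array(s['tcp_rot']);p=np.array(s['ee_pos'])
Rl=R.T@np.array(c['orientation']); pl=R.T@(np.array(c['position'])-p)
def ang(p,a,name,ax):
    y=np.array([np.cos(np.radians(a-180)),np.sin(np.radians(a-180)),0]); x=np.array(ax,float);x/=np.linalg.norm(x)
    y-=x*(x@y); y/=np.linalg.norm(y)
    Rr=np.stack([x,y,np.cross(x,y)],1)
    cc=dict(c); cc['orientation']=Rr@Rl; cc['position']=np.array(p)+Rr@pl
    im=cv2.cvtColor(cv2.imread(f'pics/{name}.png'),cv2.COLOR_BGR2RGB)
    w,ce,D,o=nutfit(cc,im,(.482,.2200),.0405); print(name,w,w[1]%60,'jaw%60',a%60,ce,D); return o[:,:400]
o=[ang([.4857,.2202,.055],80.2,'w3',[.004,0,-1]),ang([.4833,.2178,.0544],8.08,'w4',[-.005,-.01,-1]),ang([.4774,.2195,.0543],280.2,'w5',[-.017,.009,-1])]
save('cmp',cv2.resize(np.hstack(o),(798,266)))
```

```text
w3 (np.float64(27.958302544381144), np.float64(-100.0)) 20.0 jaw%60 20.200000000000003 (0.48374999999999996, 0.2215) 34.02780456542969
w4 (np.float64(28.03327435654341), np.float64(-111.5)) 8.5 jaw%60 8.08 (0.48274999999999996, 0.21945) 33.98148803710937
w5 (np.float64(28.49188826353193), np.float64(-110.5)) 9.5 jaw%60 40.19999999999999 (0.4815960922241211, 0.21958594818115235) 33.97010192871094
```

View pics/cmp.png

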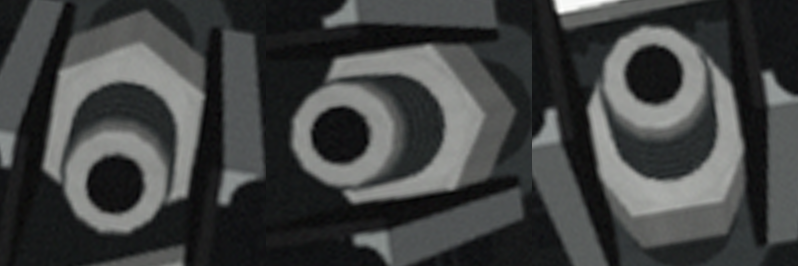

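w3 and w4 show the nut following the jaws. At the end (w5) the jaws were 30° past it. I'll regrip aligned, twist a little, and measure the nut angle while still gripping.

Request:
drive_tool:
  commands:
    - [0.5,-1,0,0,0,0,10]
    - [0.5,-1,0,0,0,0,20]
    - [0.5,-1,0,-30,0,0,28]
    - [0.5,-1,0,-55,0,0,28]
    - [0.5,-1,0,-65,0,0,28]
    - [0.5,-1,0,-65,0,0,28]
    - [0.5,-1,0,-65,0,0,28]

```text
t: 13.35
ee_pos: [0.4812, 0.22, 0.0481]
tcp_rot: [[-0.004, -0.644, 0.765], [-0.005, 0.765, 0.644], [-1.0, -0.001, -0.006]]
contact_force: [-0.4, 0.5, 0.5]
finger_gap: 0.0427
```

```bash
python3 st.py
python3 - <<'E'
from h import *
im,d,c=grab('wrist'); w,ce,D,o=nutfit(c,im,(.482,.220),.040); print(w,w[1]%60,ce,D)
E
```

```text
13.35 [ 0.8093 -0.0672 -0.4056  0.0002 -1.2386 -1.6807] [0.4812 0.22   0.0481] F [-0.3914  0.4889  0.5469] T [-0.0264 -0.0037  0.0132] 0.04270015015514644 ang 310.0781449820816
(np.float64(27.16925117015599), np.float64(-110.0)) 10.0 (0.480571142578125, 0.2182360137939453) 31.142251586914064
```

Now close and twist −10°, measuring right away.

Request:
drive_tool:
  commands:
    - [0,1,0,0,0,0,0]
    - [0,1,0,0,0,0,0]
    - [0,1,0,0,0,0,0]
    - [0,1,0,0,0,0,0]
    - [0,1,0,0,0,0,-5]
    - [0,1,0,0,0,0,-10]

```text
t: 14.15
ee_pos: [0.4826, 0.2206, 0.0492]
tcp_rot: [[-0.004, -0.5, 0.866], [-0.003, 0.866, 0.499], [-1.0, -0.0, -0.004]]
contact_force: [-3.3, 1.6, 6.2]
finger_gap: 0.0224
```

```bash
python3 st.py
python3 - <<'E'
from h import *
im,d,c=grab('wrist'); w,ce,D,o=nutfit(c,im,(.482,.220),.040); print(w,w[1]%60,ce,D); save('n1',o)
E
```

```text
14.15 [ 0.8076 -0.0655 -0.4014 -0.0009 -1.2392 -1.8551] [0.4826 0.2206 0.0492] F [-3.3154  1.5972  6.1604] T [0.4247 1.1229 0.7581] 0.022364595159505493 ang 299.9669973698269
(np.float64(26.606140349137416), np.float64(-119.0)) 1.0 (0.4802403518676758, 0.21838361358642577) 30.717547607421878
```

Request:
drive_tool:
  commands:
    - [0,0,0,0,0,0,-5]
    - [0,0,0,0,0,0,-10]

```text
t: 14.45
ee_pos: [0.4829, 0.2208, 0.0495]
tcp_rot: [[-0.003, -0.339, 0.941], [-0.002, 0.941, 0.339], [-1.0, -0.001, -0.003]]
contact_force: [15.4, 6.1, -2.0]
finger_gap: 0.0226
```

```bash
python3 st.py
python3 - <<'E'
from h import *
im,d,c=grab('wrist'); w,ce,D,o=nutfit(c,im,(.482,.220),.040); print(w,w[1]%60,ce,D); save('n2',o)
E
```

```text
14.45 [ 0.8076 -0.0656 -0.401  -0.0007 -1.2388 -2.0328] [0.4829 0.2208 0.0495] F [15.3996  6.0948 -2.0247] T [ 1.7454 -5.3015  0.8718] 0.02258241572439846 ang 289.78619805014205
(np.float64(28.647944494335082), np.float64(-119.5)) 0.5 (0.48235914611816405, 0.21863719482421876) 34.253988647460936
```

Request:
drive_tool:
  commands:
    - [0.5,0,0,0,0,0,0]
    - [0.5,0,0,0,0,0,0]
    - [0.5,0,0,35,0,0,0]
    - [0.5,0,0,65,0,0,0]
    - [0.5,0,0,65,0,0,0]

```text
t: 15.12
ee_pos: [0.4846, 0.2218, 0.1176]
tcp_rot: [[0.003, -0.335, 0.942], [0.002, 0.942, 0.335], [-1.0, 0.001, 0.003]]
contact_force: [-0.3, 0.6, -0.5]
finger_gap: 0.0427
```

```bash
python3 st.py
python3 - <<'E'
from h import *
im,d,c=grab('wrist'); w,ce,D,o=nutfit(c,im,(.482,.220),.040); print(w,w[1]%60,ce,D); save('n3',o)
a=[cv2.imread(f'pics/{n}.png')[:,:400] for n in('n1','n2','n3')]; cv2.imwrite('pics/cmp2.png',cv2.resize(cv2.hconcat(a),(798,266)))
E
```

```text
15.125 [ 0.8072 -0.1143 -0.3187  0.0007 -1.3633 -2.0364] [0.4846 0.2218 0.1176] F [-0.2937  0.5799 -0.5331] T [ 0.025  -0.0099  0.051 ] 0.04272323150705994 ang 289.57929629595066
(np.float64(25.881228460239168), np.float64(-117.5)) 2.5 (0.48114999999999997, 0.21975) 30.08157653808594
```

View pics/cmp2.png

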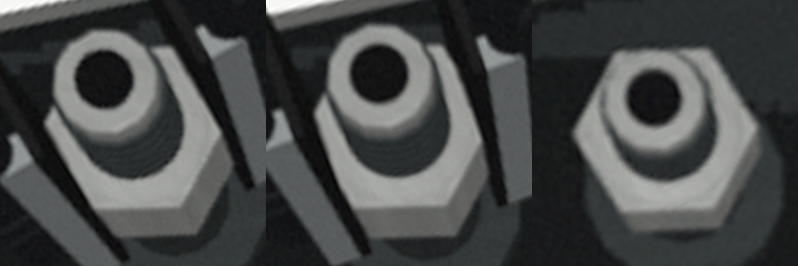

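It's now at 2.5° mod 60 and the torque reached 0.87 N m at the end, so the stop is close. I'll regrip aligned, make one small firm twist, unwind the torque and release cleanly.

Request:
drive_tool:
  commands:
    - [0.5,-2,-1,0,0,0,10]
    - [0.5,-2,-1,-30,0,0,13]
    - [0.5,-2,-1,-55,0,0,13]
    - [0.5,-2,-1,-67,0,0,13]
    - [0.5,-2,-1,-67,0,0,13]
    - [0,-2,-1,-67,0,0,13]
    - [0,-2,-1,-67,0,0,13]
    - [0,-2,-1,-67,0,0,13]
    - [0,-2,-1,-67,0,0,13]

```text
t: 16.3
ee_pos: [0.4824, 0.2206, 0.0497]
tcp_rot: [[0.001, -0.538, 0.843], [0.001, 0.843, 0.538], [-1.0, 0.0, 0.002]]
contact_force: [-1.0, -1.7, 5.4]
finger_gap: 0.0221
```

```bash
python3 st.py
python3 - <<'E'
from h import *
im,d,c=grab('wrist'); w,ce,D,o=nutfit(c,im,(.482,.220),.040); print(w,w[1]%60,ce,D)
E
```

```text
16.3 [ 0.8086 -0.0719 -0.4069  0.0003 -1.234  -1.8111] [0.4824 0.2206 0.0497] F [-0.9549 -1.6945  5.3751] T [-0.3871  0.2527 -0.0194] 0.022122845973095582 ang 302.5665697776848
(np.float64(28.41018808440194), np.float64(-117.5)) 2.5 (0.4812960998535156, 0.22016450042724608) 34.57385864257813
```

Request:
drive_tool:
  commands:
    - [0,0,0,0,0,0,-4]
    - [0,0,0,0,0,0,-4]

```text
t: 16.6
ee_pos: [0.4828, 0.2209, 0.0499]
tcp_rot: [[0.003, -0.479, 0.878], [0.002, 0.878, 0.479], [-1.0, 0.0, 0.003]]
contact_force: [3.4, 1.0, -0.6]
finger_gap: 0.0223
```

```bash
python3 st.py
python3 - <<'E'
from h import *
im,d,c=grab('wrist'); w,ce,D,o=nutfit(c,im,(.482,.220),.040); print(w,w[1]%60,ce,D)
E
```

```text
16.6 [ 0.8088 -0.0718 -0.4068  0.001  -1.2326 -1.8801] [0.4828 0.2209 0.0499] F [ 3.354   1.0242 -0.6053] T [ 0.0756 -1.1812  0.3744] 0.02231875535129025 ang 298.6361301096423
(np.float64(28.39110823258452), np.float64(-120.0)) 0.0 (0.48169520111083985, 0.21949878845214843) 34.25597839355469
```

Request:
drive_tool:
  commands:
    - [0,0,0,0,0,0,-4]
    - [0,0,0,0,0,0,-4]

```text
t: 16.9
ee_pos: [0.4829, 0.2209, 0.0499]
tcp_rot: [[0.003, -0.42, 0.907], [0.001, 0.907, 0.42], [-1.0, -0.0, 0.003]]
contact_force: [1.6, -1.0, 0.7]
finger_gap: 0.0221
```

```bash
python3 st.py
python3 - <<'E'
from h import *
im,d,c=grab('wrist'); w,ce,D,o=nutfit(c,im,(.482,.220),.040); print(w,w[1]%60,ce,D)
E
```

```text
16.9 [ 0.8091 -0.0717 -0.4068  0.0017 -1.2327 -1.9467] [0.4829 0.2209 0.0499] F [ 1.6183 -0.9846  0.7431] T [-0.2317 -0.7716  1.3064] 0.02210977844348847 ang 294.854091191497
(np.float64(28.56838296062243), np.float64(-124.5)) 55.5 (0.481706721496582, 0.2195561050415039) 34.231997680664065
```

Request:
drive_tool:
  commands:
    - [0.5,0,0,0,0,0,0]
    - [0.5,0,0,0,0,0,0]
    - [0.5,0,0,35,0,0,0]
    - [0.5,0,0,65,0,0,0]
    - [0.5,0,0,65,0,0,0]

```text
t: 17.58
ee_pos: [0.484, 0.2218, 0.1179]
tcp_rot: [[0.007, -0.42, 0.907], [0.004, 0.907, 0.42], [-1.0, 0.001, 0.008]]
contact_force: [-0.3, 0.7, 0.1]
finger_gap: 0.043
```

```bash
python3 st.py
python3 - <<'E'
from h import *
im,d,c=grab('wrist'); w,ce,D,o=nutfit(c,im,(.482,.220),.040); print(w,w[1]%60,ce,D)
E
```

```text
17.575 [ 0.809  -0.1206 -0.3244  0.0021 -1.359  -1.9464] [0.484  0.2218 0.1179] F [-0.2772  0.6856  0.1433] T [-0.0184  0.0277 -0.0439] 0.042953026529140834 ang 294.8602021196005
(np.float64(25.964027643864593), np.float64(-117.5)) 2.5 (0.48119999999999996, 0.2197) 30.08323974609375
```

The nut came back to exactly 2.5° again after a 1.3 N m twist, so it is hard on the stop. Next, the cover.

Request:
drive_tool:
  commands:
    - [1,0,0,60,0,0,0]
    - [1,0,-10,115,0,0,0]
    - [1,15,-70,135,0,0,0]
    - [1,30,-130,135,0,0,0]
    - [1,45,-190,135,0,0,0]
    - [1,60,-250,135,0,0,0]
    - [1,75,-310,135,0,0,0]
    - [1,90,-370,135,0,0,0]
    - [1,100,-430,135,0,0,0]
    - [1,110,-480,135,0,0,0]
    - [1,110,-480,135,0,0,0]

```text
t: 19.0
ee_pos: [0.5925, -0.2617, 0.2475]
tcp_rot: [[-0.0, -0.416, 0.909], [0.004, 0.909, 0.416], [-1.0, 0.004, 0.001]]
contact_force: [-0.0, 0.2, -0.1]
finger_gap: 0.0853
```

```bash
python3 st.py
python3 - <<'E'
from h import *
im,d,c=grab('wrist')
for l in ['cover','ridge','tab_hook','fan_shroud']:
    z=dict(cover=0,ridge=.057,tab_hook=.0035,fan_shroud=0)[l]
    for r in arm.pinpoint('wrist',l)[:3]:
        u=np.round(r['position']).astype(int)
        print(l,round(r['p'],2),np.round(r['position']),at_z(c,r['position'],z),'depth',at_d(c,r['position'],d),im[u[1],u[0]])
np.savez('w8.npz',im=im,d=d)
import pickle; pickle.dump(c,open('w8.pkl','wb'))
save('w8',im)
E
```

```text
19.0 [-0.1097  0.1681  0.2078 -0.004  -1.6115 -1.0321] [ 0.5925 -0.2617  0.2475] F [-0.0147  0.2052 -0.0922] T [ 0.0816  0.0272 -0.0164] 0.08527471672110867 ang 294.5861602973039
cover 0.95 [234. 194.] [ 0.64012171 -0.26381213  0.        ] depth [ 0.62368211 -0.2682316   0.05010771] [190 191 189]
cover 0.89 [333. 255.] [ 0.66247752 -0.11707499  0.        ] depth [ 0.6432677  -0.14123902  0.04935156] [186 161  54]
cover 0.73 [104. 147.] [ 0.64987596 -0.42265458  0.        ] depth [ 0.63222621 -0.40542379  0.04974983] [ 37 123 119]
ridge 0.81 [231. 214.] [ 0.64210348 -0.26384728  0.057     ] depth [ 0.63878439 -0.26472409  0.0654002 ] [187 188 185]
ridge 0.68 [348. 280.] [ 0.66138446 -0.11315474  0.057     ] depth [ 0.5772045  -0.22220185  0.24095479] [6 5 6]
ridge 0.65 [ 81. 158.] [ 0.64936456 -0.42121338  0.057     ] depth [ 0.64724748 -0.419162    0.06205687] [13 34 32]
tab_hook 0.84 [185. 169.] [ 0.63475439 -0.32836105  0.0035    ] depth [ 0.63211743 -0.32761735  0.01183344] [188 190 187]
fan_shroud 0.65 [137.  16.] [ 0.50466156 -0.43190107  0.        ] depth [ 0.50607582 -0.41953259  0.03328043] [187 189 185]
```

View pics/w8.png

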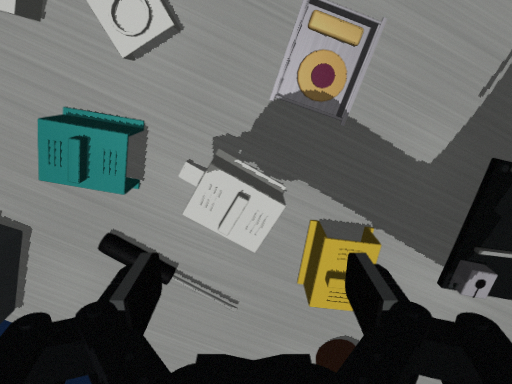

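The white cover with its ridge is at (235,205), tab at (190,172). Yellow (345,265) and turquoise (90,150) are the look-alikes. That was my last picture, so it's numbers only from here. I'm fitting the ridge from depth.

```bash
cat >> h.py <<'E'
def coverfit(c,d,cen,zb=0.,rad=.06):
    P=cloud(c,d); m=(np.hypot(P[...,0]-cen[0],P[...,1]-cen[1])<rad)
    def rect(lo,hi):
        q=P[m&(P[...,2]>zb+lo)&(P[...,2]<zb+hi)][:,:3]
        r=cv2.minAreaRect((q[:,:2]*1e3).astype(np.float32)); b=cv2.boxPoints(r)
        e=b[1]-b[0],b[2]-b[1]; L=max(e,key=np.linalg.norm)
        return len(q),np.round(r[0],1),np.round(r[1],1),'long axis ang',round(float(np.degrees(np.arctan2(L[1],L[0])))%180,1),np.round(np.median(q[:,2]),4)
    print('ridge',rect(.060,.075)); print('top',rect(.044,.054));
E
python3 - <<'E'
from h import *
import pickle
z=np.load('w8.npz'); c=pickle.load(open('w8.pkl','rb'))
coverfit(c,z['d'],(.640,-.264))
E
```

```text
ridge (517, array([ 639.9, -262.2]), array([12.1, 43.9]), 'long axis ang', 174.1, np.float64(0.0654))
top (4399, array([ 640. , -262.2]), array([90. , 64.8]), 'long axis ang', 83.9, np.float64(0.0496))
```

Request:
drive_tool:
  commands:
    - [0.4,20,0,-30,0,0,-10]
    - [0.4,40,0,-60,0,0,-20]
    - [0.4,47.5,0,-90,0,0,-30.6]
    - [0.4,47.5,0,-130,0,0,-30.6]
    - [0.4,47.5,0,-130,0,0,-30.6]
    - [0.4,47.5,0,-130,0,0,-30.6]

```text
t: 20.0
ee_pos: [0.6414, -0.2573, 0.1232]
tcp_rot: [[0.008, 0.098, 0.995], [-0.001, 0.995, -0.098], [-1.0, 0.0, 0.008]]
contact_force: [0.7, -0.7, 1.2]
finger_gap: 0.0341
```

```bash
python3 st.py
python3 - <<'E'
from h import *
im,d,c=grab('wrist'); coverfit(c,d,(.640,-.264))
E
```

```text
20.0 [-0.0933  0.2953  0.1286 -0.0001 -1.3964 -1.5752] [ 0.6414 -0.2573  0.1232] F [ 0.6682 -0.6581  1.1854] T [-0.048  -0.0159 -0.01  ] 0.034114546323888655 ang 264.4004957192278
ridge (1394, array([ 640.4, -262.4]), array([11.7, 44.4]), 'long axis ang', 173.9, np.float64(0.0654))
top (10860, array([ 640.3, -262.7]), array([89.9, 64.8]), 'long axis ang', 83.9, np.float64(0.0495))
```

Request:
drive_tool:
  commands:
    - [0.4,-1,-5,-20,0,0,0]
    - [0.4,-1,-5,-36,0,0,-0.5]
    - [0.4,-1,-5,-36,0,0,-0.5]
    - [0.4,-1,-5,-36,0,0,-0.5]

```text
t: 20.55
ee_pos: [0.6407, -0.2627, 0.0879]
tcp_rot: [[0.009, 0.107, 0.994], [-0.001, 0.994, -0.107], [-1.0, -0.0, 0.009]]
contact_force: [0.5, 0.1, -0.5]
finger_gap: 0.0343
```

Request:
drive_tool:
  commands:
    - [0.4,0,0,-10,0,0.5,0]
    - [0.4,0,0,-10.5,0,0.5,0]
    - [0.4,0,0,-10.5,0,0.5,0]
    - [0,0,0,-10.5,0,0.5,0]
    - [0,0,0,-10.5,0,0.5,0]
    - [0,0,0,-10.5,0,0.5,0]
    - [0,0,0,-10.5,0,0.5,0]

```text
t: 21.42
ee_pos: [0.6409, -0.2628, 0.0779]
tcp_rot: [[0.001, 0.106, 0.994], [-0.001, 0.994, -0.106], [-1.0, -0.001, 0.001]]
contact_force: [0.8, 1.0, 2.2]
finger_gap: 0.0101
```

```bash
python3 st.py
```

```text
21.425 [-0.1008  0.3276  0.0838  0.0014 -1.3261 -1.577 ] [ 0.6409 -0.2628  0.0779] F [0.8472 1.0186 2.1744] T [0.1499 0.05   0.0024] 0.010141229564506029 ang 263.8868581251808
```

Gripped (gap reads 10.1 mm, the same offset as on the nut). Lifting and carrying to above the landing.

Request:
drive_tool:
  commands:
    - [0,0,0,40,0,0,0]
    - [0,0,0,90,0,0,0]
    - [0,-10,40,120,0,0,3]
    - [0,-30,95,120,0,0,6]
    - [0,-50,150,120,0,0,9]
    - [0,-70,205,120,0,0,12]
    - [0,-90,255,120,0,0,15]
    - [0,-110,300,120,0,0,18.5]
    - [0,-127,342,120,0,0,18.5]
    - [0,-127,342,120,0,0,18.5]
    - [0,-127,342,120,0,0,18.5]

```text
t: 22.8
ee_pos: [0.5138, 0.0792, 0.1977]
tcp_rot: [[0.001, -0.215, 0.977], [-0.001, 0.977, 0.215], [-1.0, -0.001, 0.001]]
contact_force: [0.2, -0.4, -1.1]
finger_gap: 0.0104
```

```bash
python3 st.py
python3 - <<'E'
from h import *
im,d,c=grab('wrist')
np.savez('w9.npz',im=im,d=d)
import pickle; pickle.dump(c,open('w9.pkl','wb'))
print(c['position'])
P=cloud(c,d); s=arm.get_state()
zt=s['ee_pos'][2]-.0779
# held cover
m=np.hypot(P[...,0]-s['ee_pos'][0],P[...,1]-s['ee_pos'][1])<.075
q=P[m&(abs(P[...,2]-zt-.049)<.004)]; r=cv2.minAreaRect((q[:,:2]*1e3).astype(np.float32)); print('held top',len(q),r,np.median(q[:,2])-zt)
# plate points in foot frame
ex=np.array([np.cos(np.radians(102.5)),np.sin(np.radians(102.5))]); ey=np.array([-ex[1],ex[0]]); o=np.array([.4936,.1716])
D=(P[...,:2]-o)*1e3; X=D@ex; Y=D@ey; Z=P[...,2]*1e3
for lo,hi in((-165,-140),(-140,-120),(-120,-100),(-100,-80),(-80,-60),(-60,-40),(-30,-10),(0,20),(20,40),(60,80),(80,95)):
    k=(X>lo)&(X<hi)&(abs(Y)<70)&(Z>17)&(Z<26)
    y=Y[k]; a=y[y>0]; b=y[y<0]
    print(lo,hi,len(a),np.round(np.percentile(a,[1,50,99]),1) if len(a)>5 else '',len(b),np.round(np.percentile(b,[1,50,99]),1) if len(b)>5 else '',np.round(np.median(Z[k]),1) if k.sum() else '')
k=(abs(Y)<19)&(X>-60)&(X<-10)&(Z>15.5)&(Z<20); print('ledge top X',k.sum(),np.percentile(X[k],[1,50,99]) if k.sum() else '')
k=(np.hypot(X-50,Y)<12)&(Z>48)&(Z<56); print('bolt',k.sum(),X[k].mean(),Y[k].mean())
E
```

```text
22.8 [ 0.5415 -0.1749 -0.2265  0.0015 -1.519  -1.8957] [0.5138 0.0792 0.1977] F [ 0.1879 -0.3896 -1.1201] T [-0.0679  0.0183  0.0563] 0.01041260884791465 ang 282.41545349795655
[0.43600878 0.06144484 0.31580208]
held top 13425 ((510.85076904296875, 77.8896713256836), (60.075042724609375, 90.55116271972656), 12.58647632598877) 0.04959748276520995
-165 -140 73 [50.1 52.8 55.5] 0  21.1
-140 -120 137 [48.6 51.8 54.5] 0  21.1
-120 -100 136 [47.4 50.1 53.1] 0  21.2
-100 -80 143 [45.6 48.4 51.6] 0  21.3
-80 -60 135 [43.9 47.4 50. ] 0  21.3
-60 -40 133 [42.8 45.6 48.3] 0  21.2
-30 -10 338 [ 5.9 40.9 47.1] 0  21.1
0 20 278 [36.7 42.3 47.4] 240 [-46.6 -40.2 -35. ] 21.3
20 40 286 [ 1.  41.5 47.4] 268 [-46.6 -39.7  -0.2] 21.2
60 80 274 [36.2 41.8 47.1] 218 [-46.5 -40.1 -35.2] 21.4
80 95 210 [36.4 42.  47.3] 162 [-45.9 -40.2 -35.1] 21.2
ledge top X 59 [-25.92218743 -23.91728393 -21.94461311]
bolt 269 48.4127739326993 1.2712175981761216
```

Foot fit and held cover agree to under 1 mm. Lowering.

Request:
drive_tool:
  commands:
    - [0,0,0,-40,0,0,0]
    - [0,0,0,-75,0,0,0]
    - [0,0,0,-95,0,0,0]
    - [0,0,0,-95,0,0,0]
    - [0,0,0,-95,0,0,0]

```text
t: 23.48
ee_pos: [0.5148, 0.0782, 0.1039]
tcp_rot: [[0.002, -0.213, 0.977], [-0.001, 0.977, 0.213], [-1.0, -0.002, 0.002]]
contact_force: [0.3, 0.9, 0.6]
finger_gap: 0.01
```

```bash
cat > ft.py <<'E'
from h import *
s=arm.get_state(); a=np.radians(102.5); ex=np.array([np.cos(a),np.sin(a)]); ey=np.array([-ex[1],ex[0]])
D=(s['ee_pos'][:2]-np.array([.4936,.1716]))*1e3; R=s['tcp_rot']; F=s['contact_force']
print('t',round(s['t'],2),'foot x,y',np.round([D@ex,D@ey],2),'bottom over deck',round((s['ee_pos'][2]-.0779-.012)*1e3,2),'yaw',round(np.degrees(np.arctan2(R[1,1],R[0,1])),2),'F foot',np.round([F[:2]@ex,F[:2]@ey,F[2]],1),'tilt',np.round(R[:,0],4),'gap',round(s['finger_gap']*1e3,2),'q6',round(s['q'][5],2))
E
python3 ft.py
```

```text
t 23.48 foot x,y [-95.73  -0.46] bottom over deck 13.96 yaw 102.31 F foot [ 0.8 -0.5  0.6] tilt [ 0.0022 -0.0013 -1.    ] gap 9.99 q6 -1.9
```

Request:
drive_tool:
  commands:
    - [0,-0.6,0,-9,0,0,0.2]
    - [0,-0.6,0,-13.5,0,0,0.2]
    - [0,-0.6,0,-13.5,0,0,0.2]

```text
t: 23.85
ee_pos: [0.5141, 0.0782, 0.0902]
tcp_rot: [[0.002, -0.217, 0.976], [-0.001, 0.976, 0.217], [-1.0, -0.002, 0.002]]
contact_force: [-0.3, -0.2, -1.6]
finger_gap: 0.0104
```

```bash
python3 ft.py
```

```text
t 23.85 foot x,y [-95.6    0.19] bottom over deck 0.34 yaw 102.51 F foot [-0.2  0.4 -1.6] tilt [ 0.0021 -0.0014 -1.    ] gap 10.41 q6 -1.89
```

Request:
drive_tool:
  commands:
    - [0,-2,9,-0.3,0,0,0]
    - [0,-4,18,-0.3,0,0,0]
    - [0,-6,27,-0.3,0,0,0]
    - [0,-8,36,-0.3,0,0,0]
    - [0,-10,45,-0.3,0,0,0]
    - [0,-10,45,-0.3,0,0,0]

```text
t: 24.6
ee_pos: [0.504, 0.1239, 0.09]
tcp_rot: [[0.002, -0.218, 0.976], [-0.001, 0.976, 0.218], [-1.0, -0.002, 0.002]]
contact_force: [-1.6, 0.3, -0.4]
finger_gap: 0.0106
```

```bash
python3 ft.py
```

```text
t 24.6 foot x,y [-48.78   0.19] bottom over deck 0.07 yaw 102.57 F foot [ 0.7  1.5 -0.4] tilt [ 0.0021 -0.0013 -1.    ] gap 10.58 q6 -1.98
```

Request:
drive_tool:
  commands:
    - [0,-2.2,10,0,0,0,0]
    - [0,-4.4,20,0,0,0,0]
    - [0,-6.6,30,0,0,0,0]
    - [0,-8.9,40,0,0,0,0]
    - [0,-11.1,50,0,0,0,0]
    - [0,-13.3,60,0,0,0,0]
    - [0,-13.8,62,0,0,0,0]
    - [0,-13.8,62,0,0,0,0]

```text
t: 25.6
ee_pos: [0.4902, 0.186, 0.09]
tcp_rot: [[0.002, -0.218, 0.976], [-0.001, 0.976, 0.218], [-1.0, -0.002, 0.002]]
contact_force: [-1.2, -0.3, -1.1]
finger_gap: 0.0106
```

```bash
python3 ft.py
```

```text
t 25.6 foot x,y [14.85  0.24] bottom over deck 0.08 yaw 102.59 F foot [-0.   1.2 -1.1] tilt [ 0.0021 -0.0013 -1.    ] gap 10.61 q6 -2.1
```

Request:
drive_tool:
  commands:
    - [0,-1.1,5,0,0,0,0]
    - [0,-2.2,10,0,0,0,0]
    - [0,-3.3,15,0,0,0,0]
    - [0,-4.4,20,0,0,0,0]
    - [0,-5.5,25,0,0,0,0]
    - [0,-6.6,30,0,0,0,0]
    - [0,-7.7,34.5,0,0,0,0]
    - [0,-7.7,34.5,0,0,0,0]

```text
t: 26.6
ee_pos: [0.4822, 0.2215, 0.0899]
tcp_rot: [[0.002, -0.218, 0.976], [0.0, 0.976, 0.218], [-1.0, -0.0, 0.002]]
contact_force: [-0.7, 1.4, 2.5]
finger_gap: 0.01
```

```bash
python3 ft.py
```

```text
t 26.6 foot x,y [51.22  0.28] bottom over deck -0.03 yaw 102.62 F foot [1.6 0.4 2.5] tilt [ 2.1e-03  2.0e-04 -1.0e+00] gap 9.99 q6 -2.16
```

Request:
drive_tool:
  commands:
    - [0,-0.4,2,0,0,0,0]
    - [0,-0.4,2,0,0,0,0]

```text
t: 26.85
ee_pos: [0.482, 0.2226, 0.0901]
tcp_rot: [[0.002, -0.218, 0.976], [-0.002, 0.976, 0.218], [-1.0, -0.002, 0.002]]
contact_force: [0.6, -4.6, 3.7]
finger_gap: 0.01
```

```bash
python3 ft.py
```

```text
t 26.85 foot x,y [52.31  0.3 ] bottom over deck 0.17 yaw 102.6 F foot [-4.6  0.4  3.7] tilt [ 0.0021 -0.002  -1.    ] gap 10.01 q6 -2.17
```

Request:
drive_tool:
  commands:
    - [0,0.5,-2,0,0,0,0]
    - [0,1,-4.5,0,0,0,0]
    - [0,1,-4.5,0,0,0,0]

```text
t: 27.22
ee_pos: [0.4829, 0.2186, 0.0899]
tcp_rot: [[0.002, -0.218, 0.976], [-0.001, 0.976, 0.218], [-1.0, -0.001, 0.002]]
contact_force: [-0.0, 1.9, 0.7]
finger_gap: 0.0098
```

```bash
python3 ft.py
```

```text
t 27.23 foot x,y [48.18  0.27] bottom over deck 0.04 yaw 102.6 F foot [ 1.8 -0.4  0.7] tilt [ 2.e-03 -6.e-04 -1.e+00] gap 9.81 q6 -2.16
```

Request:
drive_tool:
  commands:
    - [0,0.4,-1.8,0,0,0,0]
    - [0,0.4,-1.8,0,0,0,0]

```text
t: 27.48
ee_pos: [0.4832, 0.2181, 0.0902]
tcp_rot: [[0.002, -0.218, 0.976], [0.002, 0.976, 0.218], [-1.0, 0.002, 0.003]]
contact_force: [-1.6, 6.1, 3.4]
finger_gap: 0.0103
```

```bash
python3 ft.py
```

```text
t 27.48 foot x,y [47.66  0.07] bottom over deck 0.32 yaw 102.62 F foot [6.3 0.3 3.4] tilt [ 0.0024  0.0023 -1.    ] gap 10.3 q6 -2.15
```

Pulling back is blocked by 6 N, so the tab is latched. I'll centre the cover in its play, let go and rise.

Request:
drive_tool:
  commands:
    - [0,-0.5,2.3,-0.2,0,0,0]
    - [0,-0.5,2.3,-0.2,0,0,0]
    - [0.4,-0.5,2.3,-0.2,0,0,0]
    - [0.4,-0.5,2.3,-0.2,0,0,0]
    - [0.4,-0.5,2.3,20,0,0,0]
    - [0.4,-0.5,2.3,70,0,0,0]
    - [0.4,0,-20,130,0,0,0]
    - [0.4,0,-40,160,0,0,0]
    - [0.4,0,-40,160,0,0,0]

```text
t: 28.6
ee_pos: [0.4842, 0.1775, 0.2538]
tcp_rot: [[0.007, -0.217, 0.976], [0.005, 0.976, 0.217], [-1.0, 0.004, 0.008]]
contact_force: [-0.7, -0.2, -0.4]
finger_gap: 0.034
```

```bash
python3 st.py
python3 - <<'E'
from h import *
np.set_printoptions(precision=4,suppress=True)
im,d,c=grab('wrist'); coverfit(c,d,(.482,.220),.012)
a=np.radians(102.5); ex=np.array([np.cos(a),np.sin(a)]); ey=np.array([-ex[1],ex[0]]); o=np.array([.4929,.1714])
for l,z in(('cover',.012),('ridge',.069),('tab_hook',.0155),('ledge',.017),('cartridge',.012),('spare_nut',.012)):
    for r in arm.pinpoint('wrist',l)[:1]:
        p=at_z(c,r['position'],z)[:2]-o; print(l,round(r['p'],2),np.round([p@ex*1e3,p@ey*1e3],1))
P=cloud(c,d); D=(P[...,:2]-o)*1e3; X=D@ex; Y=D@ey; Z=P[...,2]*1e3
# tab height profile behind the rear wall
for x in range(-45,8,4):
    k=(abs(X-x)<2)&(abs(Y)<6); print(x,k.sum(),np.round(np.median(Z[k]),1) if k.sum() else '')
for n in('scene',):
    im,d,c=grab(n)
    for l,z in(('fan_shroud',0),('foil_tray',0),('cartridge',.012),('paste_jar',0),('cover',.012)):
        for r in arm.pinpoint(n,l)[:4]: print(n,l,round(r['p'],2),np.round(r['position']))
E
```

```text
28.6 [ 0.743  -0.1936 -0.1409  0.0011 -1.6143 -2.0949] [0.4842 0.1775 0.2538] F [-0.6802 -0.2447 -0.4405] T [0.0434 0.0013 0.032 ] 0.03401354087263745 ang 282.5391370368632
ridge (577, array([481.3, 219.8]), array([43.4, 12.3]), 'long axis ang', 12.6, np.float64(0.0775))
top (4964, array([481.8, 219.6]), array([64.2, 89.4]), 'long axis ang', 102.8, np.float64(0.0616))
cover 0.72 [46.5  1.9]
ridge 0.6 [48.3  2.6]
tab_hook 0.56 [-18.5  -3.5]
ledge 0.96 [-23.4  -3.2]
spare_nut 0.73 [0.4 1.7]
-45 108 286.4
-41 382 288.4
-37 488 289.4
-33 576 287.3
-29 253 284.7
-25 85 283.4
-21 30 16.7
-17 41 23.9
-13 105 267.7
-9 323 253.3
-5 41 23.9
-1 32 23.7
3 43 24.0
7 44 61.6
scene fan_shroud 0.91 [172. 259.]
scene foil_tray 0.68 [220. 214.]
scene foil_tray 0.41 [282. 296.]
scene cartridge 0.58 [346. 163.]
scene cartridge 0.57 [324. 156.]
scene cartridge 0.28 [330. 134.]
scene paste_jar 0.73 [362. 243.]
scene cover 0.97 [300. 228.]
scene cover 0.75 [ 97. 254.]
scene cover 0.67 [213. 295.]
scene cover 0.65 [329. 147.]
```

```bash
python3 -c "
from cell import arm
print(arm.sign_off())"
```

```text
the job is handed in; nothing more can be done
None
```

The jam nut is locked against the boss, and the splash cover is shut over the bolt with its tab behind the catch ledge. I handed the job in at about 29 s of the 61 s allowed, with the arm clear.

- **Nut:** I ran it clockwise about 137° in several grips. On the last grip the torque rose to about 1.3 N m, and on release the flats settled at the same angle (2.5°) as after the grip before. I take that as the stop.
- **Nut, uncertain:** On an earlier twist the jaws slipped about 28° past the nut. It then stood about 8° short of where it finally settled, so I repeated the twist. Because the nut repeats every 60°, its total turn comes from following the jaws rather than from a direct reading.
- **Cover:** I chose the white hood with the ridge and tab, and laid it in the wide end with the tab trailing. I slid it home with little force. A push forward met the end stop at about +1.5 mm. A pull back was blocked at about −2 mm with 6 N, so the tab is latched.
- **Last look:**
  - The cover's centre was at about x 49.5, y 0.4 mm of the foot, against 50, 0. It sat flat on the deck.
  - The tab was at its resting height, with its hook at about x −18.5 mm, against −17.
- **Disagreements:** The networks' own points put the cover and ridge 2–3 mm off the depth fit; I trusted the depth fit. They also reported the spare nut in the last wrist picture at a place that cannot be right.
- **Bystanders:** The tray, shroud and cartridge were found within about 3 pixels of where they started in the scene picture. I did not check the other things for movement, but no contact was felt away from the work.

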